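Lay out one chimney-cowl kit for the packing check

TASK

Lay out one cowl kit on the plywood board for the packing check: stand the steel pipe in the middle of the blue pad with the cone cap on top of it, set the small carton in the middle of the green pad, squared up with the pad, with the brass collar lying flat in the middle of its top, and stand the yellow can on the bare wood midway between the pipe and the carton, in line with them. Set each part down upright without dropping it, let go, and leave the red can and the blue tin where they are.

Things in the scene. Friction and masses are not known exactly. Their poses are not given: they have to be found in the camera images.
- board: fixed plywood layout board lying on the table, 104 x 330 x 4 mm (x, y, z); origin at the centre of its underside; its long side is y, its yaw is within 0.2 rad of the world's; carries the blue pad on one half and the green pad on the other, pad centres each 110 mm from the board's centre along its length (which pad is at which end varies); the wood between the pads is bare, 120 mm long, its top 4 mm above the table
- blue_pad: fixed blue pad on the board, 76 x 100 x 1.5 mm (x, y, z), long side along the board; origin at the centre of its underside, its top is 5.5 mm above the table; the pipe's place
- green_pad: fixed green pad on the board, 76 x 100 x 1.5 mm (x, y, z), long side along the board; origin at the centre of its underside, its top is 5.5 mm above the table; the carton's place
- pipe: loose galvanised steel pipe body, upright cylinder 56 mm across and 80 mm tall with three thin beads and a flat closed top; about 0.16 kg; origin at the centre of its underside, z up. (The taller cowls with pointed tops at the far edge of the table are finished stock, not part of the job.)
- cap: loose galvanised cone cap standing point up: a round skirt 56 mm across and 28 mm tall, then a cone to a blunt point at 58 mm; flat closed underside; origin at the centre of its underside, z up along its axis; about 0.09 kg
- carton: loose small brown carton with a paler tape band round its middle, 56 x 84 x 50 mm (x, y, z), about 0.14 kg; origin at the centre of its underside; starts within 0.4 rad of the world's axes, short side roughly along world x
- collar: loose brass-coloured ring lying flat, 52 mm outside, 34 mm hole, 16 mm tall; about 0.06 kg; origin at the centre of its underside, z along its axis
- yellow_can: loose yellow sealant can with a narrower white cap, upright: body 46 mm across up to 78 mm, 38 mm across to 84 mm, white cap 30 mm across to its top at 100 mm; about 0.18 kg; origin at the centre of its underside, z up
- red_can: loose red can with a black cap, same shape and size as the yellow can, standing among the parts; not part of the kit, to be left alone; origin at the centre of its underside
- tin: loose flat round tin, blue with a blue lid, 62 mm across, 34 mm tall, standing among the parts; to be left alone; origin at the centre of its underside
Things that resemble listed ones, but are neither listed nor needed, are in the scene too. What is shaped like the yellow_can but purple is not meant.

How it is judged:
By the outcome, as a careful person would: the job done as asked, in the order asked, and still so for the second after the job is handed in, with the robot touching nothing.
It also fails if it takes over 128 s, if anything falls off the work surface, if the arm or the gripper's body presses on something with over 40 N, if the wrist force passes 120 N, or if a joint passes its speed limit or range.

ROBOT

A 6-joint arm with a two-finger parallel gripper is mounted at the origin on the work surface. World frame = base frame: x ahead of the robot, y to its left, z up, the work surface at z = 0. Lengths are in m, angles in degrees, forces in N, time in s.
With the tool pointing down it reaches from about 0.25 to 0.725 m from the base axis. Payload 9.7 kg.
Tool frame: the origin (TCP) lies midway between the tips of the shut fingers; the grasp point (between the pads) lies 19 mm behind it; z points along the fingers, y is the line along which they close (so a half turn about z gives the same grasp; the last joint's range is limited). The gripper opens to 85 mm and grips with 20 to 120 N. Pads are 22 mm wide; open, the fingers measure 114 mm over their backs; the gripper's body (76 mm by 85 mm) begins 54 mm behind the grasp point. The pads swing forward as they close: fully open they stand 13 mm farther back than shut.
Start: joints at [67.724, 4.979, 10.078, 95.1, 0, 90], TCP at [0.208, 0.509, 0.231] pointing down, gripper open.
Joint ranges: [-179.16, 179.16], [-48.56, 103.87], [-65.8, 70.77], [-126.05, 130.52], [-82.76, 87.17], [-180, 180]. Speed limits (degrees/s): [127.2, 127.2, 147.25, 180, 180, 180].

INTERFACE

Orientations are given as [roll, pitch, yaw] about the fixed x, y, z axes, in that order (R = Rz(yaw) Ry(pitch) Rx(roll)).
In Python, from workcell import bot gives the robot as it stands.
- The arm moves only by the shell command python3 -m crank 'ROWS' [FORCE]. ROWS is JSON, a list of rows, each an object with "gripper": the finger opening in mm, from 0 to 85.4; "travel": the shift along the tool's x, y, z in mm, a list of three; "twist": the turn, a rotation vector about the tool's x, y, z in rad, a list of three. In form: [{"gripper": gripper, "travel": [tx, ty, tz], "twist": [rx, ry, rz]}, ...]. A call has 1 to 12 rows; each row shifts and turns the commanded pose from where the row before left it, along the tool's axes as they then stand; what a row does not reach is not made up. A row lasts 1/8 s, in which the tool goes at most 62.5 mm and 10.7 degrees, less where a joint would pass 70% of its speed; a pose out of reach is approached as far as the arm can. A call is refused whole if a number of a shift passes 62.5 or a number of a turn 0.188, either way. A call with a gripper value outside its range is refused whole. The fingers move at their own pace and stop on an object; FORCE is the grip in N (left out, the last holds). Time passes only in rows, so rows that do not move let the fingers close. It gives the time, the measured TCP pose, the force, the opening and the grip force at its end, in the units of the state.
- bot.get_obs(): the state, without advancing time (a new reading comes with each control period).
- bot.camera(name): name is "scene" or "top" or "wrist"; returns the picture (420x560x3 uint8, red, green, blue); there is no depth.
- bot.calibration(name): a dict with "vfov" (degrees; the focal length in pixels is half the picture's height over the tangent of half this angle, whatever the lens; pixels are square), "cx", "cy" (the principal point, pixels), "k1" (the pictures are not rectified: a ray, as slopes to the right and down, at radius r is drawn at 1 + k1 r^2 times it, then the intrinsics apply), "camera_from_world" (4x4, takes a point from world to camera coordinates). Camera axes: x right, y down, z forward; pixel columns grow to the right and rows downward; lengths in m; the calibration is good to about 2 mm. A picture is of the moment at which its call begins: read the wrist's pose just before it. calibration takes no time and is no camera call; for the wrist camera it gives the pose at the moment of the call.
- bot.job_done(): hands the job in; it is judged then, once.
The state is a dict: "time": time; "q": joint angles; "qd": joint speeds; "joint_efforts": joint torques, N m; "ee_pos": TCP position; "tcp_rot": TCP orientation; "wrist_force": force on the tool from outside, world axes, zero at the start; "torque": the same for the moment, N m; "opening": finger opening in m; "grasp_force": force on a finger pad.
Only numpy, scipy, OpenCV 4.12 (cv2) and the standard library are available. Lean on these libraries where they do the work, as an engineer would, in place of code of your own. Each camera call takes 0.05 s, during which the arm holds its last target. There are 200 camera calls.

## Working session

There is one attempt and no reset: what is moved stays moved. The work goes in short steps, Python scripts to look and compute and a shell command to move; the robot and the scene stay as the last step left them, time stands still between calls to the robot, and variables do not carry over. Pictures are saved under pics/ and viewed, at most 14 in all, crops included, and the job is handed in when it is done.

```bash
mkdir -p pics; ls; python3 - <<'E'
from workcell import bot
import cv2
o=bot.get_obs();print(o['time'],o['ee_pos'],o['tcp_rot'],o['opening'])
for n in('top','scene'):
    im=bot.camera(n);cv2.imwrite(f'pics/{n}0.png',im[:,:,::-1]);c=bot.calibration(n);print(c)
E
```

```text
pics
0.0 [0.20838565 0.50873901 0.23057199] [-1.79922412e+02 -2.62209018e-03  1.57723480e+02] 0.08552341133930225
{'vfov': 54.29037139508356, 'cx': 280.8103290289577, 'cy': 213.3876290080262, 'k1': -0.02718192752226199, 'camera_from_world': array([[-0.05225546, -0.99862263, -0.00471348,  0.02038813],
       [-0.97060601,  0.05189867, -0.23501172,  0.5529355 ],
       [ 0.23493265, -0.00770572, -0.97198111,  0.96202058],
       [ 0.        ,  0.        ,  0.        ,  1.        ]])}
{'vfov': 54.0440536097315, 'cx': 284.1864081357765, 'cy': 204.2270635860901, 'k1': 0.021313853131710792, 'camera_from_world': array([[ 0.65421143,  0.7561506 , -0.01561031, -0.35488111],
       [ 0.58151246, -0.51609962, -0.62887553, -0.28260638],
       [-0.48358108,  0.40233997, -0.77734927,  1.33142544],
       [ 0.        ,  0.        ,  0.        ,  1.        ]])}
```

View pics/top0.png

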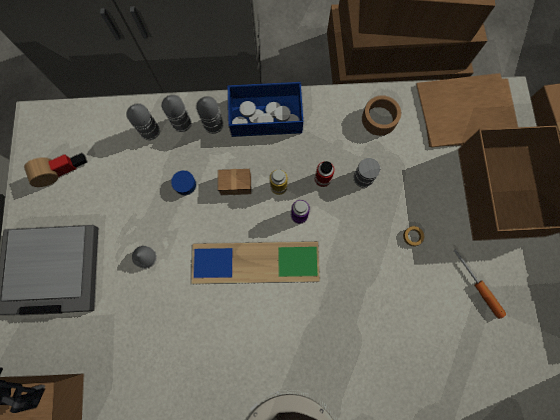

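View pics/scene0.png

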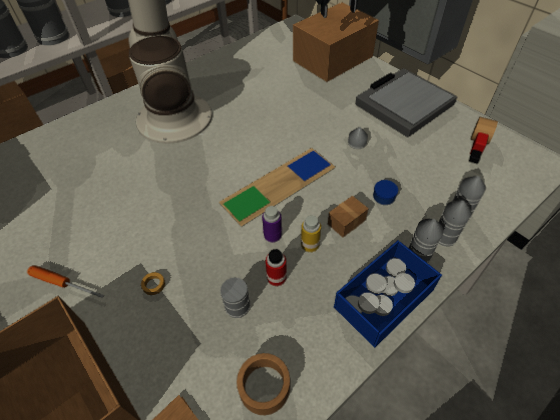

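The top view shows:
- Board at (255,262), with the blue pad left at (213,263) and the green pad right at (298,262).
- Cap (144,257), carton (235,181), tin (184,183) and collar (414,236).
- Cans: yellow (279,181), red (325,173) and purple (301,211). The yellow one fits, with its white cap and yellow body; purple is excluded.
- Grey round things: pipe (367,172), flat-topped and alone. The three pointed ones at (142,120), (176,112) and (209,112) are finished stock. The pipe is the flat one.
- The wooden ring at (381,115) is not brass, so the collar is the brass ring at (414,236).

```bash
cat > h.py <<'E'
import numpy as np,cv2
from workcell import bot
def ray(c,uv):
    uv=np.atleast_2d(np.array(uv,float));f=210/np.tan(np.radians(c['vfov'])/2)
    K=np.array([[f,0,c['cx']],[0,f,c['cy']],[0,0,1]])
    p=cv2.undistortPointsIter(uv[:,None],K,np.array([c['k1'],0,0,0.]),None,None,(3,50,1e-10))[:,0]
    T=c['camera_from_world'];R=T[:3,:3]
    return -R.T@T[:3,3],np.c_[p,np.ones(len(p))]@R
def onz(c,uv,z):
    o,d=ray(c,uv);return o+d*((z-o[2])/d[:,2])[:,None]
def blob(m,near=None):
    m=cv2.morphologyEx(m.astype(np.uint8),cv2.MORPH_OPEN,np.ones((3,3)))
    cs=[k for k in cv2.findContours(m,cv2.RETR_EXTERNAL,cv2.CHAIN_APPROX_NONE)[0] if cv2.contourArea(k)>25]
    if near is None:return max(cs,key=cv2.contourArea)
    return min(cs,key=lambda k:-cv2.pointPolygonTest(k,tuple(map(float,near)),True))
def hsv(im):return cv2.cvtColor(im,cv2.COLOR_RGB2HSV).astype(int)
E
python3 - <<'E'
from h import *
im=cv2.imread('pics/top0.png')[:,:,::-1].copy();c=bot.calibration('top');H=hsv(im)
B=(abs(H[...,0]-115)<12)&(H[...,1]>150);G=(abs(H[...,0]-62)<15)&(H[...,1]>130)
P={}
for n,m,s in(('blue',B,(213,263)),('green',G,(298,262))):
    k=blob(m,s)[:,0];w=onz(c,k,.0055)[:,:2].astype(np.float32);r=cv2.minAreaRect(w*1000);print(n,r);P[n]=np.array(r[0])
d=P['blue']-P['green'];print('centre',(P['blue']+P['green'])/2,'dist',np.hypot(*d),'yaw',np.degrees(np.arctan2(-d[0],d[1])))
for n,uv,z in(('pipe',(369,165),.08),('cap',(144,255),.04),('carton',(235,178),.05),('collar',(414,235),.016),('ycan',(279,174),.1),('red',(324,167),.1),('purple',(301,205),.1),('tin',(184,181),.034)):
    print(n,(onz(c,[uv],z)[0]*1000).round())
big=np.vstack([np.hstack([cv2.resize(im[y-25:y+25,x-33:x+33],(264,200),interpolation=2) for x,y in r]) for r in (((367,172),(144,257),(235,181)),((414,236),(279,181),(184,183)))])
cv2.imwrite('pics/crops.png',big[:,:,::-1])
E
```

```text
blue ((446.7830505371094, 173.76919555664062), (96.85586547851562, 70.06880950927734), 87.06068420410156)
green ((439.15472412109375, -45.88908386230469), (95.85828399658203, 72.64546203613281), 87.06266784667969)
centre [442.96888733  63.94005585] dist 219.7906983500456 yaw -1.9889772767574516
pipe [ 665. -240.   80.]
cap [470. 342.  40.]
carton [658. 105.  50.]
collar [ 489. -353.   16.]
ycan [646.  -9. 100.]
red [ 658. -122.  100.]
purple [563. -59. 100.]
tin [663. 242.  34.]
```

View pics/crops.png

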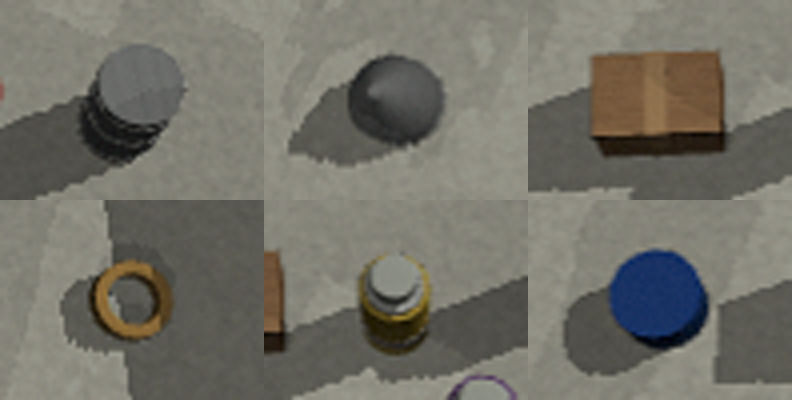

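The crops confirm each part: flat grey pipe, pointed cap, taped carton, brass ring, yellow can with white cap, blue tin.

```bash
python3 -m crank '[{"gripper":85,"travel":[0,0,0],"twist":[0,0,0.169]},{"gripper":85,"travel":[0,0,0],"twist":[0,0,0.169]},{"gripper":85,"travel":[0,0,0],"twist":[0,0,0.169]},{"gripper":85,"travel":[0,0,0],"twist":[0,0,0.169]},{"gripper":85,"travel":[0,0,0],"twist":[0,0,0.169]},{"gripper":85,"travel":[0,0,0],"twist":[0,0,0.169]},{"gripper":85,"travel":[0,0,0],"twist":[0,0,0.168]},{"gripper":85,"travel":[-55,25,0],"twist":[0,0,0]},{"gripper":85,"travel":[-55,25,0],"twist":[0,0,0]},{"gripper":85,"travel":[-55,25,0],"twist":[0,0,0]},{"gripper":85,"travel":[-55,25,0],"twist":[0,0,0]},{"gripper":85,"travel":[-55,25,0],"twist":[0,0,0]}]' 40
python3 - <<'E'
from h import *
c=bot.calibration('wrist');im=bot.camera('wrist');cv2.imwrite('pics/w1.png',im[:,:,::-1])
T=c['camera_from_world'];print(c,-T[:3,:3].T@T[:3,3]);o=bot.get_obs();print(o['ee_pos'],o['tcp_rot'],o['q'])
E
```

```text
time: 1.6
ee_pos: [0.3338, 0.2321, 0.2311]
tcp_rot: [180.0, 0.0, 90.0]
wrist_force: [0.5, 0.8, 0.0]
opening: 0.0849
grasp_force: 0.0
{'vfov': 63.66612202160235, 'cx': 283.68886204392413, 'cy': 216.53497924450542, 'k1': -0.08404461257480149, 'camera_from_world': array([[ 9.99999827e-01, -5.81296575e-04,  9.26853127e-05,
        -3.35516621e-01],
       [-5.80915342e-04, -9.49143597e-01,  3.14842968e-01,
         1.79309370e-01],
       [-9.50454679e-05, -3.14842967e-01, -9.49143770e-01,
         4.54104138e-01],
       [ 0.00000000e+00,  0.00000000e+00,  0.00000000e+00,
         1.00000000e+00]])} [0.33566389 0.3129668  0.37458692]
[0.33581993 0.22699761 0.23144923] [1.79934572e+02 1.34366403e-01 8.97771042e+01] [ 34.16068773 -14.60655164  -8.14823182  96.48020446  -0.14783847
 124.38353502]
```

View pics/w1.png

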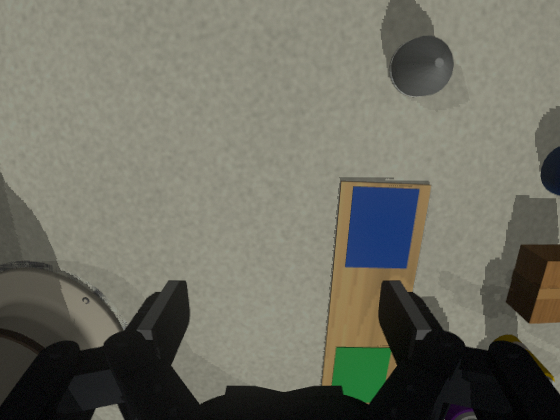

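The wrist view shows the cap at (422,66), blue pad (382,227), part of the green pad (365,370) and board edges. Next I move towards the pipe, measuring the blue pad and cap from this picture.

```bash
cat > wp.py <<'E'
from h import *
def pad(im,c,which):
    H=hsv(im);m=((abs(H[...,0]-115)<12)&(H[...,1]>140)) if which=='blue' else ((abs(H[...,0]-62)<15)&(H[...,1]>110))
    k=blob(m,None)[:,0];w=onz(c,k,.0055)[:,:2].astype(np.float32)*1000
    return cv2.minAreaRect(w)
E
python3 - <<'E'
from wp import *
im=cv2.imread('pics/w1.png')[:,:,::-1].copy();c=bot.calibration('wrist')
print(pad(im,c,'blue'))
g=cv2.cvtColor(im,cv2.COLOR_RGB2GRAY);k=blob((g<100)&(np.hypot(*(np.indices(g.shape).T-[66,422]).T).reshape(g.shape)<40) if 0 else (g<100)&(hsv(im)[...,1]<40),(422,66))
print(cv2.boundingRect(k),cv2.contourArea(k))
print(onz(c,[(422,94)],0)*1000, onz(c,[(391,70),(454,66)],.02)*1000, onz(c,[(439,62)],.058)*1000)
E
python3 -m crank '[{"gripper":85,"travel":[-47,31,0],"twist":[0,0,0]},{"gripper":85,"travel":[-47,31,0],"twist":[0,0,0]},{"gripper":85,"travel":[-47,31,0],"twist":[0,0,0]},{"gripper":85,"travel":[-47,31,0],"twist":[0,0,0]},{"gripper":85,"travel":[-47,31,0],"twist":[0,0,0]},{"gripper":85,"travel":[-47,31,0],"twist":[0,0,0]},{"gripper":85,"travel":[-47,31,0],"twist":[0,0,0]},{"gripper":85,"travel":[-47,31,0],"twist":[0,0,0]},{"gripper":85,"travel":[-47,31,0],"twist":[0,0,0]},{"gripper":85,"travel":[0,0,0],"twist":[0,0,0]},{"gripper":85,"travel":[0,0,0],"twist":[0,0,0]}]' 40
python3 - <<'E'
from h import *
c=bot.calibration('wrist');im=bot.camera('wrist');cv2.imwrite('pics/w2.png',im[:,:,::-1]);np.save('c2.npy',c,allow_pickle=True)
o=bot.get_obs();print(o['ee_pos'],o['tcp_rot'],o['q'])
E
```

```text
((451.5475158691406, 168.83709716796875), (99.03810119628906, 75.45211029052734), 87.6562728881836)
(381, 0, 73, 96) 4886.5
[[486.08207838 320.01984727   0.        ]] [[444.55484575 341.68494005  20.        ]
 [508.67583178 347.21625895  20.        ]] [[476.12725347 345.93296056  58.        ]]
time: 3.02
ee_pos: [0.6122, -0.1888, 0.2307]
tcp_rot: [-179.9, -0.0, 90.0]
wrist_force: [0.1, 0.0, 1.1]
opening: 0.0848
grasp_force: 0.0
[ 0.61214236 -0.18832171  0.23142797] [-1.79987485e+02 -1.34863463e-02  9.00247200e+01] [-1.71042773e+01  1.80984321e+01  2.53629573e+01  9.72804566e+01
  9.20232092e-03  7.28709999e+01]
```

View pics/w2.png

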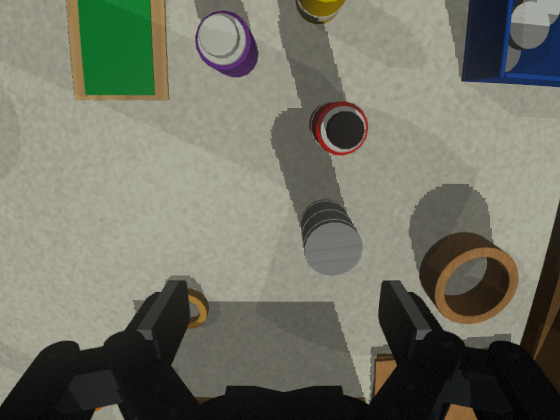

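This view shows the pipe's flat top disc at (333,246), red can (341,128), wooden ring (470,278) and collar behind a finger at (190,305). The pipe stands clear for closing along x.

```bash
python3 - <<'E'
from h import *
c=np.load('c2.npy',allow_pickle=True).item()
im=cv2.imread('pics/w2.png')[:,:,::-1];g=cv2.cvtColor(im.copy(),cv2.COLOR_RGB2GRAY)
ci=cv2.HoughCircles(cv2.medianBlur(g,3)[190:300,280:390],cv2.HOUGH_GRADIENT,1,40,param1=60,param2=12,minRadius=25,maxRadius=34)
print(ci[0]+[280,190,0]);u,v,r=ci[0][0];u+=280;v+=190
p=onz(c,[(u,v),(u-r,v),(u+r,v)],.08)*1000;print(p)
print(onz(c,[(420,270)],.03)*1000)
o=bot.get_obs();print(o['ee_pos'])
E
```

```text
[[332.5        242.5         32.29999924]]
[[ 659.80352912 -231.31684381   80.        ]
 [ 629.352218   -231.24705708   80.        ]
 [ 690.46808706 -231.42878108   80.        ]]
[[ 770.44592892 -286.9916508    30.        ]]
[ 0.61214236 -0.18832171  0.23142797]
```

```bash
python3 -m crank '[{"gripper":85,"travel":[-24,25,40],"twist":[0,0,0]},{"gripper":85,"travel":[-24,24,40],"twist":[0,0,0]},{"gripper":85,"travel":[0,0,10],"twist":[0,0,0]},{"gripper":85,"travel":[0,0,0],"twist":[0,0,0]},{"gripper":85,"travel":[0,0,0],"twist":[0,0,0]}]' 40
python3 - <<'E'
from h import *
c=bot.calibration('wrist');im=bot.camera('wrist');cv2.imwrite('pics/w3.png',im[:,:,::-1]);np.save('c3.npy',c,allow_pickle=True)
g=cv2.cvtColor(im,cv2.COLOR_RGB2GRAY);H=hsv(im)
print(bot.get_obs()['ee_pos'])
E
```

```text
time: 3.7
ee_pos: [0.6617, -0.2362, 0.1441]
tcp_rot: [179.8, 0.1, 90.1]
wrist_force: [0.0, 0.1, 0.4]
opening: 0.085
grasp_force: 0.0
[ 0.66179604 -0.23637855  0.14404131]
```

View pics/w3.png

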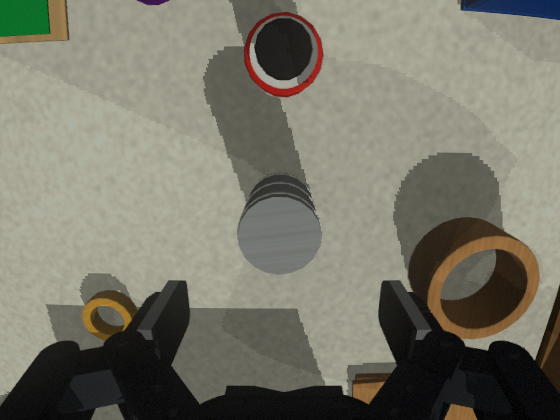

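Pipe disc spans columns 237–322, bottom edge at row 273, centre about (280,232). Wooden ring (470,275) is well right; collar at (108,315).

```bash
python3 - <<'E'
from h import *
c=np.load('c3.npy',allow_pickle=True).item()
print(onz(c,[(279.5,232),(237,232),(322,232),(280,273.5)],.08)*1000)
print('ring L',onz(c,[(408,270)],.04)*1000,'collar',onz(c,[(108,317),(82,317),(135,317)],.016)*1000)
E
```

```text
[[ 661.00534635 -235.00733043   80.        ]
 [ 633.06162333 -234.98876428   80.        ]
 [ 688.94935389 -235.05487991   80.        ]
 [ 661.21904445 -265.52937585   80.        ]]
ring L [[ 766.68510231 -284.3412658    40.        ]] collar [[ 493.23840411 -348.2891664    16.        ]
 [ 466.12591942 -349.23039555   16.        ]
 [ 520.62127542 -347.50113568   16.        ]]
```

```bash
python3 -m crank '[{"gripper":85,"travel":[0,0,40],"twist":[0,0,0]},{"gripper":85,"travel":[0,0,40],"twist":[0,0,0]},{"gripper":85,"travel":[0,0,32],"twist":[0,0,0]},{"gripper":85,"travel":[0,0,0],"twist":[0,0,0]},{"gripper":50,"travel":[0,0,0],"twist":[0,0,0]},{"gripper":50,"travel":[0,0,0],"twist":[0,0,0]},{"gripper":50,"travel":[0,0,0],"twist":[0,0,0]},{"gripper":50,"travel":[0,0,0],"twist":[0,0,0]}]' 40
```

```text
time: 4.75
ee_pos: [0.6626, -0.2374, 0.0323]
tcp_rot: [179.8, 0.1, 90.0]
wrist_force: [-1.1, 0.6, 7.2]
opening: 0.0551
grasp_force: 42.7
```

```bash
python3 -m crank '[{"gripper":50,"travel":[0,0,-30],"twist":[0,0,0]},{"gripper":50,"travel":[0,0,-60],"twist":[0,0,0]},{"gripper":50,"travel":[0,0,-30],"twist":[0,0,0]},{"gripper":50,"travel":[52,-27,0],"twist":[0,0,0]},{"gripper":50,"travel":[52,-27,0],"twist":[0,0,0]},{"gripper":50,"travel":[52,-27,0],"twist":[0,0,0]},{"gripper":50,"travel":[52,-27,0],"twist":[0,0,0]},{"gripper":50,"travel":[52,-27,0],"twist":[0,0,0]},{"gripper":50,"travel":[52,-27,0],"twist":[0,0,0]},{"gripper":50,"travel":[0,0,0],"twist":[0,0,0]},{"gripper":50,"travel":[0,0,0],"twist":[0,0,0]}]' 40
python3 - <<'E'
from wp import *
c=bot.calibration('wrist');im=bot.camera('wrist');cv2.imwrite('pics/w4.png',im[:,:,::-1]);np.save('c4.npy',c,allow_pickle=True)
print(bot.get_obs()['ee_pos'],pad(im,c,'blue'))
E
```

```text
time: 6.12
ee_pos: [0.4999, 0.0751, 0.1504]
tcp_rot: [179.9, -0.0, 90.1]
wrist_force: [0.8, 0.3, -1.6]
opening: 0.0555
grasp_force: 43.2
[0.50006944 0.07453333 0.15010398] ((449.3379211425781, 175.55453491210938), (99.36554718017578, 75.44830322265625), 87.95670318603516)
```

View pics/w4.png

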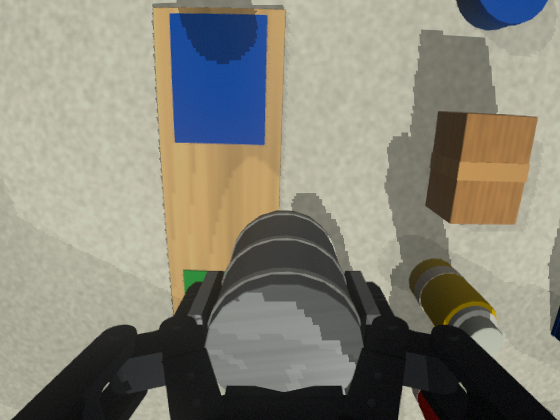

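The picture shows the blue pad whole (size 99×75 mm, correct), the held pipe upright at (285,300), carton (490,165), yellow can (455,305).

```bash
python3 -m crank '[{"gripper":50,"travel":[51,-25.5,0],"twist":[0,0,0]},{"gripper":50,"travel":[50,-25,0],"twist":[0,0,0]},{"gripper":50,"travel":[0,0,0],"twist":[0,0,0]},{"gripper":50,"travel":[0,0,50],"twist":[0,0,0]},{"gripper":50,"travel":[0,0,45],"twist":[0,0,0]},{"gripper":50,"travel":[0,0,12],"twist":[0,0,0]},{"gripper":50,"travel":[0,0,0],"twist":[0,0,0]},{"gripper":50,"travel":[0,0,2],"twist":[0,0,0]},{"gripper":50,"travel":[0,0,2],"twist":[0,0,0]},{"gripper":50,"travel":[0,0,1],"twist":[0,0,0]},{"gripper":50,"travel":[0,0,0],"twist":[0,0,0]}]' 40
```

```text
time: 7.55
ee_pos: [0.4493, 0.1761, 0.0378]
tcp_rot: [179.9, -0.0, 90.0]
wrist_force: [0.5, 0.4, 1.6]
opening: 0.0551
grasp_force: 43.7
```

```bash
python3 -m crank '[{"gripper":70,"travel":[0,0,0],"twist":[0,0,0]},{"gripper":85,"travel":[0,0,0],"twist":[0,0,0]},{"gripper":85,"travel":[0,0,0],"twist":[0,0,0]},{"gripper":85,"travel":[0,0,-40],"twist":[0,0,0]},{"gripper":85,"travel":[0,0,-60],"twist":[0,0,0]},{"gripper":85,"travel":[0,0,-60],"twist":[0,0,0]},{"gripper":85,"travel":[0,0,-40],"twist":[0,0,0]},{"gripper":85,"travel":[0,0,0],"twist":[0,0,0]},{"gripper":85,"travel":[0,0,0],"twist":[0,0,0]}]' 40
python3 - <<'E'
from wp import *
c=bot.calibration('wrist');im=bot.camera('wrist');cv2.imwrite('pics/w5.png',im[:,:,::-1]);np.save('c5.npy',c,allow_pickle=True)
print(bot.get_obs()['ee_pos'])
E
```

```text
time: 8.68
ee_pos: [0.4489, 0.1759, 0.2365]
tcp_rot: [-180.0, 0.0, 90.0]
wrist_force: [0.1, 0.2, 0.9]
opening: 0.0851
grasp_force: 0.0
[0.44866284 0.17580246 0.2359821 ]
```

View pics/w5.png

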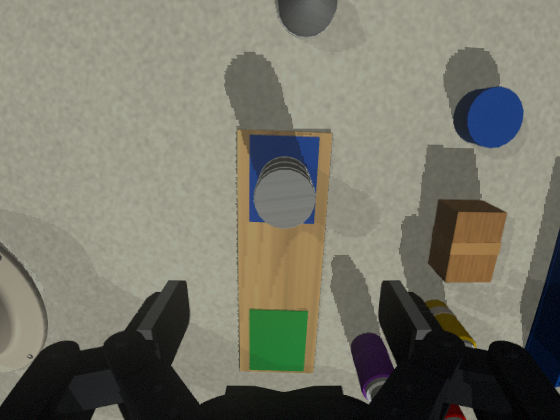

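Pipe stands upright on the blue pad (disc 254–315, rows ~167–228); the green pad is whole at (277,341); carton (469,240).

```bash
python3 - <<'E'
from wp import *
c=np.load('c5.npy',allow_pickle=True).item();im=cv2.imread('pics/w5.png')[:,:,::-1].copy()
print(pad(im,c,'green'))
H=hsv(im);m=(H[...,1]<45)&(H[...,2]>105);m[:160]=0;m[240:]=0;m[:,:245]=0;m[:,325:]=0
k=blob(m);e=cv2.fitEllipse(cv2.convexHull(k));print(e,cv2.boundingRect(k))
print(onz(c,[e[0],(254,196),(315,196)],.0855)*1000)
k=[(474,209),(506,212),(494,282),(447,281)]
# carton top corners by orange-ish brightness
m=(H[...,0]<16)&(H[...,1]>90)&(H[...,2]>95);k=blob(m,(475,270))
w=onz(c,k[:,0],.05)[:,:2].astype(np.float32)*1000;print('carton',cv2.minAreaRect(w))
E
```

```text
((442.2554016113281, -44.6935920715332), (100.22662353515625, 74.69461822509766), 87.8139419555664)
((284.186767578125, 198.6547088623047), (58.010528564453125, 60.76874542236328), 90.21117401123047) (254, 170, 61, 58)
[[451.10148156 175.9788473   85.5       ]
 [423.93235343 178.48965984  85.5       ]
 [478.83644201 178.44136164  85.5       ]]Traceback (most recent call last):
  File "<stdin>", line 9, in <module>
  File "h.py", line 15, in blob
    return min(cs,key=lambda k:-cv2.pointPolygonTest(k,tuple(map(float,near)),True))
ValueError: min() iterable argument is empty
```

```bash
python3 -m crank '[{"gripper":85,"travel":[50,9,0],"twist":[0,0,0]},{"gripper":85,"travel":[50,8,0],"twist":[0,0,0]},{"gripper":85,"travel":[50,8,20],"twist":[0,0,0]},{"gripper":85,"travel":[10,0,40],"twist":[0,0,0]},{"gripper":85,"travel":[0,0,0],"twist":[0,0,0]},{"gripper":85,"travel":[0,0,0],"twist":[0,0,0]}]' 40
python3 - <<'E'
from wp import *
c=bot.calibration('wrist');im=bot.camera('wrist');cv2.imwrite('pics/w6.png',im[:,:,::-1]);np.save('c6.npy',c,allow_pickle=True)
print(bot.get_obs()['ee_pos'])
E
```

```text
time: 9.48
ee_pos: [0.4739, 0.3353, 0.1781]
tcp_rot: [-180.0, 0.0, 90.0]
wrist_force: [-0.2, -0.1, 1.1]
opening: 0.0852
grasp_force: 0.0
[0.47434896 0.33537293 0.17886602]
```

View pics/w6.png

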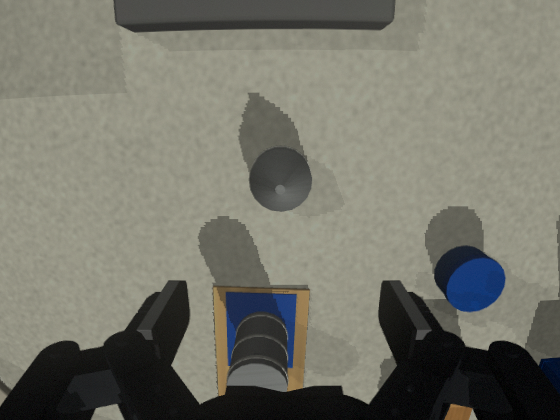

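The cap's silhouette spans columns 249–311, rows 147–211, with the tip at (280,189).

```bash
python3 - <<'E'
from wp import *
c=np.load('c6.npy',allow_pickle=True).item()
print(onz(c,[(280,189)],.058)*1000,onz(c,[(249.5,180),(311.5,180),(280,211)],.028)*1000,onz(c,[(280,147)],.0)*1000)
E
```

```text
[[472.84280057 351.8776278   58.        ]] [[445.55683739 352.7985178   28.        ]
 [500.37923783 352.7085197   28.        ]
 [472.39407044 324.02047263  28.        ]] [[472.35676379 378.35175239   0.        ]]
```

```bash
python3 -m crank '[{"gripper":85,"travel":[16,-1.5,50],"twist":[0,0,0]},{"gripper":85,"travel":[0,0,55],"twist":[0,0,0]},{"gripper":85,"travel":[0,0,50],"twist":[0,0,0]},{"gripper":85,"travel":[0,0,20],"twist":[0,0,0]},{"gripper":85,"travel":[0,0,0],"twist":[0,0,0]},{"gripper":50,"travel":[0,0,0],"twist":[0,0,0]},{"gripper":50,"travel":[0,0,0],"twist":[0,0,0]},{"gripper":50,"travel":[0,0,0],"twist":[0,0,0]},{"gripper":50,"travel":[0,0,0],"twist":[0,0,0]}]' 40
```

```text
time: 10.65
ee_pos: [0.4736, 0.3526, 0.005]
tcp_rot: [179.8, -0.1, 90.0]
wrist_force: [-2.3, -1.3, 8.1]
opening: 0.0546
grasp_force: 41.9
```

```bash
python3 -m crank '[{"gripper":50,"travel":[0,0,-30],"twist":[0,0,0]},{"gripper":50,"travel":[0,0,-60],"twist":[0,0,0]},{"gripper":50,"travel":[0,0,-50],"twist":[0,0,0]},{"gripper":50,"travel":[-48,-6,0],"twist":[0,0,0]},{"gripper":50,"travel":[-48,-6,0],"twist":[0,0,0]},{"gripper":50,"travel":[-48,-6,0],"twist":[0,0,0]},{"gripper":50,"travel":[-32,-6,0],"twist":[0,0,0]},{"gripper":50,"travel":[0,0,0],"twist":[0,0,0]},{"gripper":50,"travel":[0,0,0],"twist":[0,0,0]}]' 40
python3 - <<'E'
from wp import *
c=bot.calibration('wrist');im=bot.camera('wrist');cv2.imwrite('pics/w7.png',im[:,:,::-1]);np.save('c7.npy',c,allow_pickle=True)
print(bot.get_obs()['ee_pos'])
E
```

```text
time: 11.78
ee_pos: [0.4489, 0.1763, 0.1432]
tcp_rot: [179.9, -0.0, 90.0]
wrist_force: [0.5, 0.4, 0.1]
opening: 0.0548
grasp_force: 42.9
[0.44884355 0.17656178 0.1428875 ]
```

View pics/w7.png

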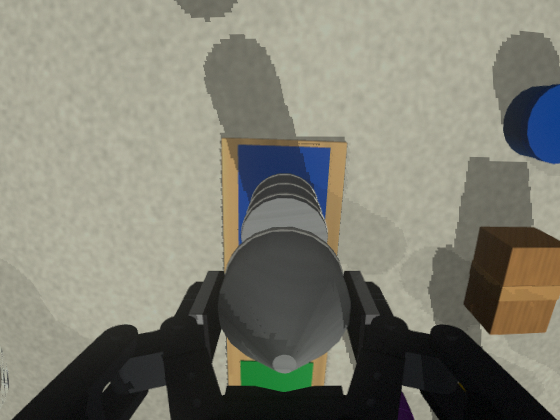

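The held cap spans 219–349 and the pipe beneath 242–327, so they are centred to within about 1 mm. Lowering.

```bash
python3 -m crank '[{"gripper":50,"travel":[0,1,30],"twist":[0,0,0]},{"gripper":50,"travel":[0,0,16],"twist":[0,0,0]},{"gripper":50,"travel":[0,0,0],"twist":[0,0,0]},{"gripper":50,"travel":[0,0,3],"twist":[0,0,0]},{"gripper":50,"travel":[0,0,1.5],"twist":[0,0,0]},{"gripper":50,"travel":[0,0,1],"twist":[0,0,0]},{"gripper":50,"travel":[0,0,0],"twist":[0,0,0]},{"gripper":50,"travel":[0,0,0],"twist":[0,0,0]}]' 40
```

```text
time: 12.82
ee_pos: [0.4496, 0.176, 0.0909]
tcp_rot: [180.0, -0.0, 90.0]
wrist_force: [0.1, 0.6, -0.8]
opening: 0.0549
grasp_force: 42.8
```

Force is still near the held weight, so I step down a little more.

```bash
python3 -m crank '[{"gripper":50,"travel":[0,0,0.7],"twist":[0,0,0]},{"gripper":50,"travel":[0,0,0],"twist":[0,0,0]}]' 40;  python3 -m crank '[{"gripper":50,"travel":[0,0,0.7],"twist":[0,0,0]},{"gripper":50,"travel":[0,0,0],"twist":[0,0,0]}]' 40
```

```text
time: 13.08
ee_pos: [0.4497, 0.176, 0.0905]
tcp_rot: [180.0, -0.0, 90.0]
wrist_force: [-0.7, 0.1, 4.0]
opening: 0.0547
grasp_force: 43.2
time: 13.32
ee_pos: [0.4498, 0.176, 0.0905]
tcp_rot: [179.9, -0.0, 90.0]
wrist_force: [-4.0, -1.4, 8.9]
opening: 0.0548
grasp_force: 43.8
```

```bash
python3 -m crank '[{"gripper":50,"travel":[0,0,-0.7],"twist":[0,0,0]},{"gripper":65,"travel":[0,0,0],"twist":[0,0,0]},{"gripper":85,"travel":[0,0,0],"twist":[0,0,0]},{"gripper":85,"travel":[0,0,0],"twist":[0,0,0]},{"gripper":85,"travel":[0,0,-30],"twist":[0,0,0]},{"gripper":85,"travel":[0,0,-60],"twist":[0,0,0]},{"gripper":85,"travel":[0,0,-60],"twist":[0,0,0]},{"gripper":85,"travel":[-20,50,0],"twist":[0,0,0]},{"gripper":85,"travel":[-20,50,0],"twist":[0,0,0]},{"gripper":85,"travel":[-20,50,10],"twist":[0,0,0]},{"gripper":85,"travel":[-20,45,30],"twist":[0,0,0]},{"gripper":85,"travel":[0,0,0],"twist":[0,0,0]}]' 40
python3 - <<'E'
from wp import *
c=bot.calibration('wrist');im=bot.camera('wrist');cv2.imwrite('pics/w8.png',im[:,:,::-1]);np.save('c8.npy',c,allow_pickle=True)
print(bot.get_obs()['ee_pos'])
E
```

```text
time: 14.82
ee_pos: [0.6456, 0.0942, 0.1947]
tcp_rot: [-179.6, 0.1, 89.9]
wrist_force: [0.3, 0.1, -0.6]
opening: 0.0848
grasp_force: 0.0
[0.64465111 0.09506271 0.19719821]
```

View pics/w8.png

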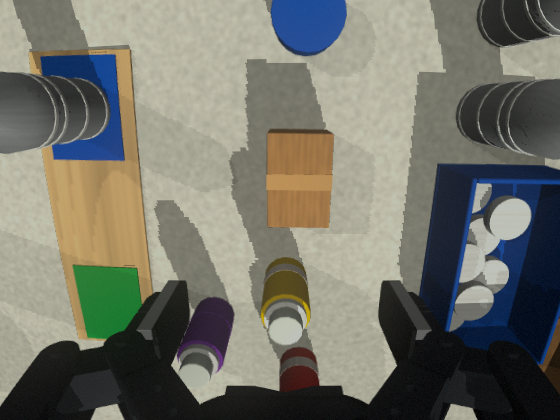

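The cap sits on the pipe (left). The carton's top face is at about (267–333, 134–228); yellow can (286,300).

```bash
python3 - <<'E'
from wp import *
c=np.load('c8.npy',allow_pickle=True).item();im=cv2.imread('pics/w8.png')[:,:,::-1].copy();H=hsv(im)
print(H[170,300],H[183,300],H[131,300],H[150,360],H[170,240])
m=(H[...,1]>80)&(H[...,2]>85);m[:110]=0;m[240:]=0;m[:,:250]=0;m[:,350:]=0
k=blob(m);print(cv2.boundingRect(k),cv2.approxPolyDP(k,4,True)[:,0].tolist())
w=onz(c,k[:,0],.05)[:,:2].astype(np.float32)*1000;print('carton',cv2.minAreaRect(w))
k=cv2.minAreaRect(w);print(bot.get_obs()['ee_pos'],bot.get_obs()['tcp_rot'])
E
```

```text
[ 16 145 165] [ 17 137 186] [ 15 115  73] [ 27  29 175] [ 26  30 121]
(266, 133, 68, 95) [[267, 133], [267, 225], [328, 227], [333, 134]]
carton ((659.7142944335938, 110.88088989257812), (83.44487762451172, 57.358367919921875), 89.92137908935547)
[0.64465111 0.09506271 0.19719821] [-1.79741042e+02  3.69832028e-02  8.99125025e+01]
```

```bash
python3 - <<'E'
from wp import *
c=np.load('c8.npy',allow_pickle=True).item();im=cv2.imread('pics/w8.png')[:,:,::-1].copy();H=hsv(im)
m=((H[...,1]>80)&(H[...,2]>85));W=lambda uv:onz(c,uv,.05)[:,:2]*1000
L=[];R=[]
for v in range(140,222,3):
    q=np.where(m[v,250:350])[0]+250;L.append((q[0]-.5,v));R.append((q[-1]+.5,v))
T=[];B=[]
for u in range(272,326,3):
    q=np.where(m[115:240,u])[0]+115;T.append((u,q[0]-.5));B.append((u,q[-1]+.5))
for n,e in zip('LRTB',(L,R,T,B)):
    w=W(e);vx,vy,x,y=cv2.fitLine(w.astype(np.float32),cv2.DIST_HUBER,0,.01,.01).ravel();print(n,np.degrees(np.arctan2(vy,vx)).round(2),x,y)
E
```

```text
L 88.93 631.58875 111.63357
R 89.1 687.71783 111.65808
T -0.08 657.68146 152.96857
B -1.15 657.28613 68.96859
```

```bash
python3 -m crank '[{"gripper":85,"travel":[15.5,15,40],"twist":[0,0,0]},{"gripper":85,"travel":[0,0,45],"twist":[0,0,0.0157]},{"gripper":85,"travel":[0,0,0],"twist":[0,0,0]},{"gripper":85,"travel":[0,0,0],"twist":[0,0,0]}]' 40
```

```text
time: 15.38
ee_pos: [0.6598, 0.1119, 0.1182]
tcp_rot: [179.8, -0.0, 89.1]
wrist_force: [0.6, 0.1, 1.4]
opening: 0.0851
grasp_force: 0.0
```

```bash
python3 -m crank '[{"gripper":85,"travel":[0,0,50],"twist":[0,0,0]},{"gripper":85,"travel":[0,0,45],"twist":[0,0,0]},{"gripper":85,"travel":[0,0,14],"twist":[0,0,0]},{"gripper":85,"travel":[0,0,0],"twist":[0,0,0]},{"gripper":50,"travel":[0,0,0],"twist":[0,0,0]},{"gripper":50,"travel":[0,0,0],"twist":[0,0,0]},{"gripper":50,"travel":[0,0,0],"twist":[0,0,0]},{"gripper":50,"travel":[0,0,0],"twist":[0,0,0]}]' 40
```

```text
time: 16.38
ee_pos: [0.6608, 0.1117, 0.0087]
tcp_rot: [179.8, -0.0, 89.1]
wrist_force: [0.5, -0.1, 7.8]
opening: 0.0556
grasp_force: 43.2
```

```bash
python3 -m crank '[{"gripper":50,"travel":[0,0,-30],"twist":[0,0,0]},{"gripper":50,"travel":[0,0,-60],"twist":[0,0,0]},{"gripper":50,"travel":[0,0,-40],"twist":[0,0,0.0192]},{"gripper":50,"travel":[-32.6,-42.6,0],"twist":[0,0,0]},{"gripper":50,"travel":[-32.6,-42.6,0],"twist":[0,0,0]},{"gripper":50,"travel":[-32.6,-42.6,0],"twist":[0,0,0]},{"gripper":50,"travel":[-32.6,-42.6,0],"twist":[0,0,0]},{"gripper":50,"travel":[-32.6,-42.6,0],"twist":[0,0,0]},{"gripper":50,"travel":[0,0,30],"twist":[0,0,0]},{"gripper":50,"travel":[0,0,0],"twist":[0,0,0]},{"gripper":50,"travel":[0,0,0],"twist":[0,0,0]}]' 40
python3 -c "
from h import *
im=bot.camera('wrist');cv2.imwrite('pics/w9.png',im[:,:,::-1]);o=bot.get_obs();print(o['ee_pos'],o['tcp_rot'])"
```

```text
time: 17.75
ee_pos: [0.4415, -0.0438, 0.1073]
tcp_rot: [179.9, 0.0, 88.0]
wrist_force: [0.3, 0.4, 0.2]
opening: 0.0554
grasp_force: 43.3
[ 0.44173124 -0.04379794  0.10734197] [1.79925989e+02 5.13679969e-03 8.80342196e+01]
```

View pics/w9.png

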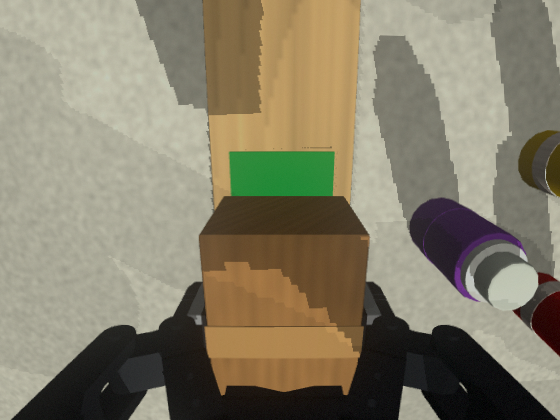

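The carton hangs squared over the green pad (230–334), with both its edges centred on it. Lowering.

```bash
python3 -m crank '[{"gripper":50,"travel":[0,0,45],"twist":[0,0,0]},{"gripper":50,"travel":[0,0,40],"twist":[0,0,0]},{"gripper":50,"travel":[0,0,4],"twist":[0,0,0]},{"gripper":50,"travel":[0,0,0],"twist":[0,0,0]},{"gripper":50,"travel":[0,0,2],"twist":[0,0,0]},{"gripper":50,"travel":[0,0,1.5],"twist":[0,0,0]},{"gripper":50,"travel":[0,0,0.8],"twist":[0,0,0]},{"gripper":50,"travel":[0,0,0],"twist":[0,0,0]},{"gripper":50,"travel":[0,0,0],"twist":[0,0,0]}]' 40
```

```text
time: 18.92
ee_pos: [0.4415, -0.0441, 0.0141]
tcp_rot: [179.9, 0.0, 88.0]
wrist_force: [-2.6, 0.9, 6.6]
opening: 0.0558
grasp_force: 44.1
```

```bash
python3 -m crank '[{"gripper":65,"travel":[0,0,0],"twist":[0,0,0]},{"gripper":85,"travel":[0,0,0],"twist":[0,0,0]},{"gripper":85,"travel":[0,0,0],"twist":[0,0,0]},{"gripper":85,"travel":[0,0,-30],"twist":[0,0,0]},{"gripper":85,"travel":[0,0,-60],"twist":[0,0,0]},{"gripper":85,"travel":[0,0,-60],"twist":[0,0,0]},{"gripper":85,"travel":[0,0,-40],"twist":[0,0,0]},{"gripper":85,"travel":[0,0,0],"twist":[0,0,0]},{"gripper":85,"travel":[0,0,0],"twist":[0,0,0]}]' 40
cat >> wp.py <<'E'
def proj(c,p):
    f=210/np.tan(np.radians(c['vfov'])/2);T=c['camera_from_world'];q=T[:3,:3]@np.array(p)/1000+T[:3,3];s=q[:2]/q[2]
    return s*(1+c['k1']*(s@s))*f+[c['cx'],c['cy']]
def shot(n):
    c=bot.calibration('wrist');im=bot.camera('wrist');cv2.imwrite(f'pics/{n}.png',im[:,:,::-1]);np.save(n+'.npy',c,allow_pickle=True);return c,im
E
python3 - <<'E'
from wp import *
c,im=shot('w10');H=hsv(im);u,v=proj(c,(442,-44.5,55.5));print(u,v)
m=(H[...,0]<22)&(H[...,1]>110)&(H[...,2]>60);u,v=int(u),int(v)
for s in (H[v+10,u-60:u+60:6],H[v-70:v+70:6,u+8]):print(s.tolist())
E
```

```text
time: 20.05
ee_pos: [0.4408, -0.044, 0.202]
tcp_rot: [-180.0, -0.0, 88.0]
wrist_force: [-0.2, -0.6, -0.5]
opening: 0.0851
grasp_force: 0.0
283.10198458727433 200.68329074293604
[[28, 27, 144], [28, 29, 142], [19, 114, 136], [18, 119, 148], [47, 125, 112], [50, 127, 62], [16, 139, 128], [16, 144, 131], [16, 145, 127], [16, 146, 133], [16, 148, 129], [16, 144, 129], [16, 145, 128], [15, 146, 129], [16, 143, 123], [16, 140, 131], [47, 120, 115], [19, 120, 138], [19, 120, 153], [28, 28, 146]]
[[19, 120, 96], [19, 122, 94], [59, 142, 79], [16, 138, 61], [16, 145, 88], [16, 147, 130], [16, 146, 133], [16, 145, 132], [15, 146, 133], [16, 147, 135], [16, 148, 136], [17, 140, 148], [17, 138, 148], [17, 140, 148], [15, 142, 133], [16, 148, 131], [15, 144, 131], [15, 141, 130], [16, 142, 129], [15, 139, 136], [28, 30, 144], [28, 29, 149], [28, 28, 147], [26, 30, 146]]
```

```bash
python3 - <<'E'
from wp import *
c=np.load('w10.npy',allow_pickle=True).item();im=cv2.imread('pics/w10.png')[:,:,::-1].copy();H=hsv(im)
m=(H[...,0]<=17)&(H[...,1]>128);W=lambda uv:onz(c,uv,.0555)[:,:2]*1000
rows=range(178,230,3);cols=range(255,312,3);L=[];R=[];B=[]
for v in rows:
    q=np.where(m[v,220:350])[0]+220;L.append((q[0]-.5,v));R.append((q[-1]+.5,v))
for u in cols:
    q=np.where(m[190:270,u])[0]+190;B.append((u,q[-1]+.5))
for n,e in zip('LRB',(L,R,B)):
    w=W(e);vx,vy,x,y=cv2.fitLine(w.astype(np.float32),cv2.DIST_HUBER,0,.01,.01).ravel();print(n,np.degrees(np.arctan(vy/vx)).round(2),x,y)
E
python3 -m crank '[{"gripper":85,"travel":[-58,15,0],"twist":[0,0,-0.035]},{"gripper":85,"travel":[-58,11,0],"twist":[0,0,0]},{"gripper":85,"travel":[-58,11,0],"twist":[0,0,0]},{"gripper":85,"travel":[-58,11,0],"twist":[0,0,0]},{"gripper":85,"travel":[-58,11,0],"twist":[0,0,0]},{"gripper":85,"travel":[0,0,20],"twist":[0,0,0]},{"gripper":85,"travel":[0,0,0],"twist":[0,0,0]},{"gripper":85,"travel":[0,0,0],"twist":[0,0,0]}]' 40
python3 - <<'E'
from wp import *
c,im=shot('w11');H=hsv(im);print(bot.get_obs()['ee_pos'])
u,v=map(int,proj(c,(493,-349,16)));print(u,v)
m=(abs(H[...,0]-18)<8)&(H[...,1]>120)&(H[...,2]>70);M=np.zeros_like(m);M[v-50:v+50,u-60:u+60]=m[v-50:v+50,u-60:u+60]
k=blob(M);print(cv2.boundingRect(k),cv2.contourArea(k));e=cv2.fitEllipse(cv2.convexHull(k));print(e)
x,y,w,h=cv2.boundingRect(k);print(onz(c,[e[0],(x,e[0][1]),(x+w,e[0][1]),(e[0][0],y+h)],.016)*1000)
E
```

```text
L 88.01 415.8815 -45.767475
R 87.27 470.8898 -48.0389
B -2.05 444.44812 -86.85428
time: 21.1
ee_pos: [0.4977, -0.3338, 0.1828]
tcp_rot: [-180.0, -0.0, 90.0]
wrist_force: [0.4, 0.6, 0.7]
opening: 0.085
grasp_force: 0.0
[ 0.49798237 -0.33386432  0.18341653]
276 209
(249, 185, 53, 52) 2057.0
((275.2018737792969, 211.04483032226562), (51.56147766113281, 52.70305252075195), 103.2866439819336)
[[ 491.32547105 -350.33056738   16.        ]
 [ 466.10558488 -350.3204325    16.        ]
 [ 517.09190222 -350.33514241   16.        ]
 [ 491.10058552 -377.16110113   16.        ]]
```

```bash
python3 -m crank '[{"gripper":85,"travel":[-17,-6.5,50],"twist":[0,0,0]},{"gripper":85,"travel":[0,0,55],"twist":[0,0,0]},{"gripper":85,"travel":[0,0,50],"twist":[0,0,0]},{"gripper":85,"travel":[0,0,28],"twist":[0,0,0]},{"gripper":85,"travel":[0,0,0],"twist":[0,0,0]},{"gripper":46,"travel":[0,0,0],"twist":[0,0,0]},{"gripper":46,"travel":[0,0,0],"twist":[0,0,0]},{"gripper":46,"travel":[0,0,0],"twist":[0,0,0]},{"gripper":46,"travel":[0,0,0],"twist":[0,0,0]}]' 30
```

```text
time: 22.28
ee_pos: [0.4925, -0.3521, 0.0025]
tcp_rot: [179.8, 0.1, 90.0]
wrist_force: [-1.2, 1.1, 7.5]
opening: 0.0512
grasp_force: 30.0
```

```bash
python3 -m crank '[{"gripper":46,"travel":[0,0,-30],"twist":[0,0,0]},{"gripper":46,"travel":[0,0,-60],"twist":[0,0,0]},{"gripper":46,"travel":[0,0,-30],"twist":[0,0,0]},{"gripper":46,"travel":[51.2,-8.4,0],"twist":[0,0,0]},{"gripper":46,"travel":[51.2,-8.4,0],"twist":[0,0,0]},{"gripper":46,"travel":[51.2,-8.4,0],"twist":[0,0,0]},{"gripper":46,"travel":[51.2,-8.4,0],"twist":[0,0,0]},{"gripper":46,"travel":[51.2,-8.4,0],"twist":[0,0,0]},{"gripper":46,"travel":[51.2,-8.4,0],"twist":[0,0,0]},{"gripper":46,"travel":[0,0,0],"twist":[0,0,0]},{"gripper":46,"travel":[0,0,0],"twist":[0,0,0]}]' 30
python3 - <<'E'
from wp import *
c,im=shot('w12');o=bot.get_obs();print(o['ee_pos'],o['tcp_rot'])
E
```

```text
time: 23.65
ee_pos: [0.4415, -0.0444, 0.1208]
tcp_rot: [179.9, 0.0, 90.1]
wrist_force: [0.6, -0.2, -1.3]
opening: 0.0507
grasp_force: 31.6
[ 0.44140724 -0.04486846  0.12050429] [1.79925508e+02 2.27465815e-02 8.99849172e+01]
```

View pics/w12.png

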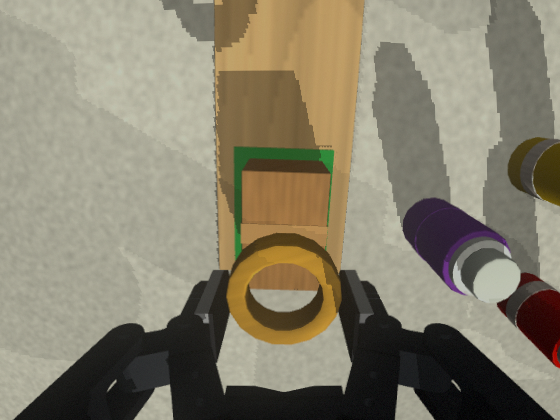

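Collar (227–342) hangs over the carton top (242–330); I shift it about 0.8 mm to +x and lower.

```bash
python3 -m crank '[{"gripper":46,"travel":[0,0.8,35],"twist":[0,0,0]},{"gripper":46,"travel":[0,0,20],"twist":[0,0,0]},{"gripper":46,"travel":[0,0,0],"twist":[0,0,0]},{"gripper":46,"travel":[0,0,4],"twist":[0,0,0]},{"gripper":46,"travel":[0,0,1.5],"twist":[0,0,0]},{"gripper":46,"travel":[0,0,1],"twist":[0,0,0]},{"gripper":46,"travel":[0,0,0],"twist":[0,0,0]},{"gripper":46,"travel":[0,0,0],"twist":[0,0,0]}]' 30;python3 -m crank '[{"gripper":46,"travel":[0,0,0.7],"twist":[0,0,0]},{"gripper":46,"travel":[0,0,0],"twist":[0,0,0]}]' 30
```

```text
time: 24.7
ee_pos: [0.4419, -0.0443, 0.0585]
tcp_rot: [180.0, 0.0, 90.0]
wrist_force: [-0.2, -0.3, -1.0]
opening: 0.0505
grasp_force: 31.6
time: 24.95
ee_pos: [0.4419, -0.0443, 0.058]
tcp_rot: [180.0, -0.0, 90.0]
wrist_force: [-1.5, -0.2, 4.6]
opening: 0.0505
grasp_force: 32.0
```

```bash
python3 -m crank '[{"gripper":60,"travel":[0,0,0],"twist":[0,0,0]},{"gripper":85,"travel":[0,0,0],"twist":[0,0,0]},{"gripper":85,"travel":[0,0,0],"twist":[0,0,0]},{"gripper":85,"travel":[0,0,-40],"twist":[0,0,0]},{"gripper":85,"travel":[0,0,-60],"twist":[0,0,0]},{"gripper":85,"travel":[0,0,-50],"twist":[0,0,0]},{"gripper":85,"travel":[0,0,0],"twist":[0,0,0]},{"gripper":85,"travel":[0,0,0],"twist":[0,0,0]}]' 40
python3 - <<'E'
from wp import *
c,im=shot('w13');H=hsv(im);print(bot.get_obs()['ee_pos'])
u,v=map(int,proj(c,(442,-44.5,71.5)));print(u,v)
m=(abs(H[...,0]-20)<6)&(H[...,1]>155)&(H[...,2]>60);M=np.zeros_like(m);M[v-55:v+55,u-55:u+55]=m[v-55:v+55,u-55:u+55]
k=blob(M);print(cv2.boundingRect(k),cv2.contourArea(k));e=cv2.fitEllipse(cv2.convexHull(k));print(e)
x,y,w,h=cv2.boundingRect(k);print(onz(c,[e[0],(x,e[0][1]),(x+w,e[0][1]),(e[0][0],y+h)],.0715)*1000)
E
python3 -m crank '[{"gripper":85,"travel":[6,50,0],"twist":[0,0,0]},{"gripper":85,"travel":[6,50,0],"twist":[0,0,0]},{"gripper":85,"travel":[6,50,0],"twist":[0,0,0]},{"gripper":85,"travel":[6,48,0],"twist":[0,0,0]},{"gripper":85,"travel":[0,0,0],"twist":[0,0,0]},{"gripper":85,"travel":[0,0,0],"twist":[0,0,0]}]' 40
python3 - <<'E'
from wp import *
c,im=shot('w14');H=hsv(im);print(bot.get_obs()['ee_pos'])
u,v=map(int,proj(c,(646,-9,100)));print(u,v)
# white cap disc and yellow body
W=(H[...,1]<40)&(H[...,2]>100);Y=(abs(H[...,0]-25)<7)&(H[...,1]>150)
for n,m in(('Y',Y),):
    M=np.zeros_like(m);M[v-90:v+70,u-60:u+60]=m[v-90:v+70,u-60:u+60];k=blob(M);x,y,w,h=cv2.boundingRect(k);print(n,x,y,w,h,cv2.contourArea(k))
for r in range(v-70,v+60,6):print(r,''.join('Y' if Y[r,q] else 'w' if H[r,q,1]<22 and H[r,q,2]>100 else '.' for q in range(u-50,u+50,2)))
E
```

```text
time: 25.95
ee_pos: [0.4417, -0.0443, 0.207]
tcp_rot: [-180.0, -0.0, 90.0]
wrist_force: [0.8, -0.1, -0.3]
opening: 0.0851
grasp_force: 0.0
[ 0.44145452 -0.04427751  0.20645855]
281 203
(255, 171, 59, 61) 2721.0
((283.9937438964844, 201.24049377441406), (59.322147369384766, 60.64485168457031), 5.4366374015808105)
[[443.8156068  -42.25365137  71.5       ]
 [418.96929818 -42.22349567  71.5       ]
 [469.52949362 -42.26713068  71.5       ]
 [443.79492533 -70.43499869  71.5       ]]
time: 26.75
ee_pos: [0.6391, -0.0203, 0.206]
tcp_rot: [-179.8, -0.0, 90.0]
wrist_force: [-0.6, -0.8, -0.3]
opening: 0.0851
grasp_force: 0.0
[ 0.63889408 -0.02038852  0.20709454]
290 200
Y 266 161 54 38 325.5
130 ..................................................
136 ..................................................
142 ..................................................
148 ..................................................
154 ..................................................
160 ....................YYYYYYYY.Y.Y..................
166 ..................YYYYYYYYYYYYYYYY................
172 ................YYY.wwwwwwwwwwwwww.YYY............
178 ..............YYYwww.............wwwwYY...........
184 .............YY.ww.................wwwYY..........
190 .............YYwww.......w..........ww.Y..........
196 ..............Y.ww........w...wwwwwwwwYY..........
202 ...............Y.w.w........w.www.wwwY............
208 .................YY...ww.wwwwwwwww.Y..............
214 .......................YY...YY....................
220 ..................................................
226 ..................................................
232 ..................................................
238 ..................................................
244 ..................................................
250 ..................................................
256 ..................................................
```

```bash
python3 - <<'E'
from wp import *
c=np.load('w14.npy',allow_pickle=True).item()
print(onz(c,[(266,188),(320,188),(293,216.5)],.078)*1000)
E
```

```text
[[626.00942559  -4.77619105  78.        ]
 [670.48442518  -4.76797     78.        ]
 [648.42694326 -29.50028804  78.        ]]
```

```bash
python3 -m crank '[{"gripper":85,"travel":[13.4,9.3,40],"twist":[0,0,0]},{"gripper":85,"travel":[0,0,0],"twist":[0,0,0]},{"gripper":85,"travel":[0,0,50],"twist":[0,0,0]},{"gripper":85,"travel":[0,0,50],"twist":[0,0,0]},{"gripper":85,"travel":[0,0,31],"twist":[0,0,0]},{"gripper":85,"travel":[0,0,0],"twist":[0,0,0]},{"gripper":40,"travel":[0,0,0],"twist":[0,0,0]},{"gripper":40,"travel":[0,0,0],"twist":[0,0,0]},{"gripper":40,"travel":[0,0,0],"twist":[0,0,0]},{"gripper":40,"travel":[0,0,0],"twist":[0,0,0]}]' 40
```

```text
time: 28.05
ee_pos: [0.6499, -0.007, 0.0391]
tcp_rot: [179.8, 0.0, 90.0]
wrist_force: [-2.3, -0.1, 6.8]
opening: 0.0457
grasp_force: 40.1
```

```bash
python3 -m crank '[{"gripper":40,"travel":[0,0,-30],"twist":[0,0,0]},{"gripper":40,"travel":[0,0,-50],"twist":[0,0,0]},{"gripper":40,"travel":[0,0,-30],"twist":[0,0,0]},{"gripper":40,"travel":[18.2,-50.8,0],"twist":[0,0,0]},{"gripper":40,"travel":[18.2,-50.8,0],"twist":[0,0,0]},{"gripper":40,"travel":[18.2,-50.8,0],"twist":[0,0,0]},{"gripper":40,"travel":[18.2,-50.8,0],"twist":[0,0,0]},{"gripper":40,"travel":[0,0,0],"twist":[0,0,0]},{"gripper":40,"travel":[0,0,40],"twist":[0,0,0]},{"gripper":40,"travel":[0,0,40],"twist":[0,0,0]},{"gripper":40,"travel":[0,0,15],"twist":[0,0,0]},{"gripper":40,"travel":[0,0,0],"twist":[0,0,0]}]' 40
```

```text
time: 29.55
ee_pos: [0.446, 0.0657, 0.0517]
tcp_rot: [-180.0, 0.0, 90.0]
wrist_force: [-0.8, 0.3, -1.5]
opening: 0.0453
grasp_force: 41.9
```

```bash
python3 -m crank '[{"gripper":40,"travel":[0,0.5,4],"twist":[0,0,0]},{"gripper":40,"travel":[0,0,2],"twist":[0,0,0]},{"gripper":40,"travel":[0,0,1],"twist":[0,0,0]},{"gripper":40,"travel":[0,0,0.7],"twist":[0,0,0]},{"gripper":40,"travel":[0,0,0],"twist":[0,0,0]},{"gripper":40,"travel":[0,0,0],"twist":[0,0,0]}]' 40;python3 -m crank '[{"gripper":40,"travel":[0,0,0.7],"twist":[0,0,0]},{"gripper":40,"travel":[0,0,0],"twist":[0,0,0]}]' 40
```

```text
time: 30.3
ee_pos: [0.4464, 0.0659, 0.044]
tcp_rot: [180.0, -0.0, 90.0]
wrist_force: [-0.1, 0.5, -0.6]
opening: 0.0448
grasp_force: 41.9
time: 30.55
ee_pos: [0.4464, 0.0659, 0.0431]
tcp_rot: [-180.0, -0.0, 90.0]
wrist_force: [-0.6, 0.3, -2.1]
opening: 0.0451
grasp_force: 41.9
```

```bash
python3 -m crank '[{"gripper":40,"travel":[0,0,0.6],"twist":[0,0,0]},{"gripper":40,"travel":[0,0,0],"twist":[0,0,0]}]' 40;python3 -m crank '[{"gripper":40,"travel":[0,0,0.6],"twist":[0,0,0]},{"gripper":40,"travel":[0,0,0],"twist":[0,0,0]}]' 40
```

```text
time: 30.8
ee_pos: [0.4464, 0.0659, 0.0431]
tcp_rot: [180.0, -0.0, 90.0]
wrist_force: [-3.5, -0.7, 5.9]
opening: 0.045
grasp_force: 42.3
time: 31.05
ee_pos: [0.4464, 0.0659, 0.043]
tcp_rot: [180.0, -0.0, 90.0]
wrist_force: [-4.7, -0.9, 11.1]
opening: 0.0453
grasp_force: 43.0
```

Contact. I release, rise and check with one last picture.

```bash
python3 -m crank '[{"gripper":40,"travel":[0,0,-1],"twist":[0,0,0]},{"gripper":60,"travel":[0,0,0],"twist":[0,0,0]},{"gripper":85,"travel":[0,0,0],"twist":[0,0,0]},{"gripper":85,"travel":[0,0,0],"twist":[0,0,0]},{"gripper":85,"travel":[0,0,-30],"twist":[0,0,0]},{"gripper":85,"travel":[0,0,-60],"twist":[0,0,0]},{"gripper":85,"travel":[0,0,-60],"twist":[0,0,0]},{"gripper":85,"travel":[0,0,-60],"twist":[0,0,0]},{"gripper":85,"travel":[0,0,-30],"twist":[0,0,0]},{"gripper":85,"travel":[0,0,0],"twist":[0,0,0]},{"gripper":85,"travel":[0,0,0],"twist":[0,0,0]}]' 40
python3 - <<'E'
from wp import *
c,im=shot('w15');print(bot.get_obs()['ee_pos'])
t=bot.camera('top');ct=bot.calibration('top');t=cv2.resize(t[225:300,180:330],(560,280),interpolation=2)
out=np.vstack([im[:320],t]);cv2.imwrite('pics/final.png',out[:,:,::-1])
for p in((450.3,176.2,143),(446.5,65.7,100),(442.7,-44.8,71.5)):print(proj(c,p).round(1),proj(ct,p).round(1))
E
```

```text
time: 32.42
ee_pos: [0.4463, 0.0659, 0.282]
tcp_rot: [-179.9, 0.0, 90.0]
wrist_force: [-0.5, -0.1, -0.9]
opening: 0.0849
grasp_force: 0.0
[0.4461219  0.06584055 0.28166834]
[286.5  66.3] [201.5 253.7]
[282.2 190.6] [251.7 255.4]
[279.3 276.3] [297.9 256.2]
```

View pics/final.png

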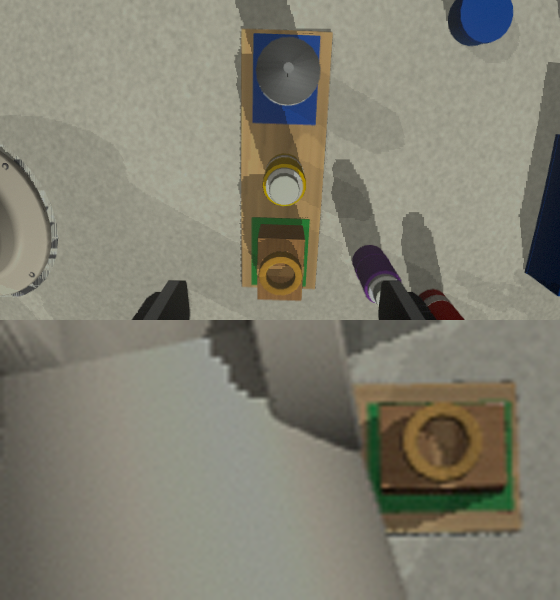

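The final view shows the cap on the pipe (288,70), yellow can upright (284,187) and collar on the carton (280,274), all on the board. One numeric check of the can's place.

```bash
python3 - <<'E'
from wp import *
c=np.load('w15.npy',allow_pickle=True).item();im=cv2.imread('pics/w15.png')[:,:,::-1].copy();H=hsv(im)
W=(H[...,1]<40)&(H[...,2]>120);W[:160]=0;W[215:]=0;W[:,:260]=0;W[:,308:]=0
k=blob(W);e=cv2.fitEllipse(cv2.convexHull(k));x,y,w,h=cv2.boundingRect(k);print(e,(x,y,w,h));print('white',onz(c,[e[0],(e[0][0],y+h)],.1)*1000)
Y=(abs(H[...,0]-25)<7)&(H[...,1]>120);Y[:150]=0;Y[220:]=0;Y[:,:255]=0;Y[:,312:]=0
p=np.argwhere(cv2.morphologyEx(Y.astype(np.uint8),cv2.MORPH_OPEN,np.ones((2,2))));y1=p[:,0].max()+1;x0,x1=p[:,1].min(),p[:,1].max()+1;print(x0,x1,y1,onz(c,[((x0+x1)/2,y1),(x0,186),(x1,186)],.078)*1000)
B=(abs(H[...,0]-20)<6)&(H[...,1]>155);B[:240]=0;B[310:]=0;B[:,:250]=0;B[:,312:]=0
e=cv2.fitEllipse(cv2.convexHull(blob(B)));print('collar',e,onz(c,[e[0]],.0715)*1000)
G=(H[...,1]<30);G[:35]=0;G[110:]=0;G[:,:254]=0;G[:,322:]=0
k=blob(G);x,y,w,h=cv2.boundingRect(k);print('cap',(x,y,w,h),onz(c,[(x,72),(x+w,72),(x+w/2,y+h)],.1135)*1000,'tip',onz(c,[(288.5,67.5)],.1435)*1000)
E
```

```text
((284.6727294921875, 187.88156127929688), (30.683353424072266, 37.644500732421875), 69.99209594726562) (266, 173, 36, 31)
white [[448.94779158  68.47377318 100.        ]
 [448.94576249  51.91327841 100.        ]]
263 308 208 [[449.86883301  41.03523667  78.        ]
 [426.18374356  65.24346472  78.        ]
 [473.52417855  65.21203085  78.        ]]
collar ((280.33746337890625, 275.1227111816406), (39.27246856689453, 43.236846923828125), 87.26850891113281) [[443.90073115 -43.18708832  71.5       ]]
cap (257, 38, 63, 67) [[425.05046466 174.6969369  113.5       ]
 [479.46542238 174.6922154  113.5       ]
 [452.32151944 146.97593597 113.5       ]] tip [[451.87561901 175.25421303 143.5       ]]
```

```bash
python3 -c "
from workcell import bot
print(bot.job_done())"
```

```text
the job is handed in; nothing more can be done
None
```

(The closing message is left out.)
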